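# Put the leather punches back in the bench rack by size

## Robot

A 6-joint arm with a two-finger parallel gripper is mounted at the origin on the work surface. World frame = base frame: x ahead of the robot, y to its left, z up, the work surface at z = 0. Lengths are in m, angles in rad, forces in N, time in s.
With the tool pointing down it reaches from about 0.3 to 0.875 m from the base axis. Payload 6.4 kg.
Tool frame: the origin (TCP) lies at the centre of the arm's flange, where the gripper is bolted on; the fingertips stand 173 mm ahead of it and the grasp point (between the pads) lies 155 mm ahead of it; z points along the fingers, x is the direction in which the jaws open and shut, and the axes are right-handed (so a half turn about z gives the same grasp; the last joint's range is limited). The gripper opens to 85 mm and grips with 20 to 120 N. Pads are 22 mm wide; open, the fingers measure 114 mm over their backs; the gripper's body (76 mm by 85 mm) begins 54 mm behind the grasp point. The pads swing forward as they close: fully open they stand 13 mm farther back than shut.
Start: joints at [-1.416, 0.181, 1.607, -0, 1.354, -0.206], TCP at [0.203, -0.538, 0.405] pointing down, gripper open.
Joint ranges: [-2.99, 2.99], [-0.89, 2.07], [0.3, 2.58], [-1.14, 4.28], [0, 2.63], [-3.12, 3.12]. Speed limits (rad/s): [2.57, 2.57, 3.01, 3.14, 3.14, 3.14].

## Interface

Orientations are given as a unit quaternion [w, x, y, z].
In Python, from bench import ctrl gives the robot as it stands. The module is installed in compiled form; this text tells all that it offers.
- The arm moves only by the tool move_arm, never from a script. Its argument "moves" is a list of rows, each an object of numbers: "gripper": the opening in per cent of the stroke, from 0 (shut) to 100 (fully open); "x", "y", "z": the shift along the tool's x, y, z in cm; "roll": the turn about the tool's z in degrees. In form: [{"gripper": .., "x": .., "y": .., "z": .., "roll": ..}, ...]. A call has 1 to 5 rows; each row shifts and turns the commanded pose from where the row before left it, along the tool's axes as they then stand; what a row does not reach is not made up. A row lasts 1/8 s, in which the tool goes at most 62.5 mm and 10.7 degrees, less where a joint would pass 70% of its speed; a pose out of reach is approached as far as the arm can. A call is refused whole if a number of a shift passes 6.25 or a number of a turn 10.7, either way. A call with a gripper value outside its range is refused whole. The fingers move at their own pace and stop on an object; the grip force is fixed at half the most. Time passes only in rows, so rows that do not move let the fingers close. It gives the time, the measured TCP pose, the force and the opening at its end, in the units of the state.
- ctrl.get_obs(): the state, without advancing time (a new reading comes with each control period).
- ctrl.camera(name): name is "side" or "top" or "wrist"; returns a dict with "img" (400x640x3 uint8, red, green, blue), "fx", "fy", "cx", "cy" (pixels), "world_from_camera" (4x4, takes a point from camera to world coordinates); the wrist camera has in their place "tool_from_camera" (4x4, takes a point from camera to tool coordinates, whose origin is the TCP and whose axes are the tool frame's). Camera axes: x right, y up, looking along -z (the intrinsics and any distortion apply to the point x, -y, -z); pixel columns grow to the right and rows downward; lengths in m; the calibration is good to about 2 mm. A picture is of the moment at which its call begins: read the wrist's pose just before it. There is no depth.
- ctrl.hand_in(): hands the job in, once; it reports no verdict.
The state is a dict: "time_s": time; "q": joint angles; "dq": joint speeds; "joint_efforts": joint torques, N m; "eef_pos": TCP position; "eef_rot": TCP orientation; "wrist_force": force on the tool from outside, world axes, zero at the start; "torque": the same for the moment, N m; "opening": opening from 0.0 (shut) to 1.0 (fully open).
Only numpy, scipy, OpenCV 4.12 (cv2) and the standard library are available. Lean on these libraries where they do the work, as an engineer would, in place of code of your own. Each camera call takes 0.05 s, during which the arm holds its last target. There are 200 camera calls.

## Task

Move the four steel punches one by one from the white carrying tray into the wooden bench rack, one upright in each bay and flat on its floor, in order of size with the largest next to the brass post and the smallest at the other end. Set each one down gently, without dropping it or tipping one over, and leave the paint pot, the mallet and the wax block where they are.

Things in the scene. Friction and masses are not known exactly. Their poses are not given: they have to be found in the camera images.
- punch_a: the smallest of four round leather punches, standing upright: a bright steel cutting foot 26 mm across and 26 mm high, a dark steel shank 22 mm across above it, 80 mm tall over all; under 0.7 kg. Origin: centre of the underside, z up the shank; round, so its yaw means nothing
- punch_b: the second smallest of four round leather punches, standing upright: a bright steel cutting foot 32 mm across and 26 mm high, a dark steel shank 22 mm across above it, 90 mm tall over all; under 0.7 kg. Origin: centre of the underside, z up the shank; round, so its yaw means nothing
- punch_c: the second largest of four round leather punches, standing upright: a bright steel cutting foot 38 mm across and 26 mm high, a dark steel shank 22 mm across above it, 100 mm tall over all; under 0.7 kg. Origin: centre of the underside, z up the shank; round, so its yaw means nothing
- punch_d: the largest of four round leather punches, standing upright: a bright steel cutting foot 44 mm across and 26 mm high, a dark steel shank 22 mm across above it, 110 mm tall over all; under 0.7 kg. Origin: centre of the underside, z up the shank; round, so its yaw means nothing
- tray: plain white plastic tray, 278 x 74 mm, on the robot's left or right, holding one punch in each bay at the start, in any order: four bays in a row along x, centres at x = -102, -34, 34, 102 mm, each 62 x 62 mm inside; bay floor 8 mm above the origin, walls and dividers 6 mm thick, tops at 18 mm. Fixed. Origin: centre of the underside
- bench_rack: wooden rack, empty at the start, 348 x 74 mm, on the other side from the tray: four bays in a row along x, centres at x = -102, -34, 34, 102 mm, each 62 x 62 mm inside; bay floor 8 mm above the origin, walls and dividers 6 mm thick, tops at 18 mm. Fixed. Origin: centre of the underside. Solid end blocks 20 mm high; the brass post stands on one, a flat dark wooden plate 4 mm high on the other
- post: turned brass post, 28 mm across and 52 mm high, fixed upright on one end block of the bench rack, at x = -156 or +156 mm of the rack (either end). It marks the end where the largest punch belongs. Origin: centre of its underside
- paint_pot: bystander: blue round paint pot with a dark lid, 60 mm across, 44 mm high; origin under its centre
- mallet: bystander: mallet lying on the bench, white head 60 mm across and 95 mm long, wooden handle 180 mm; origin on the bench under the middle of the head, handle towards its -x
- wax_block: bystander: brown block of wax, 85 x 55 x 35 mm; origin under its centre
Mind the look-alikes: they are no part of the job. Leave any blue look-alike of the punch_d alone.

How it is judged:
At the end, for the whole second after the job is handed in: All four punches stand upright (0.1 rad), at rest, flat on the bay floors of the bench rack (4 mm), within about 20 mm of the bay centres, in order of size: largest next to the brass post, then second largest, second smallest, and smallest farthest from it (horizontal distance between punch_a and post between 0.237 and 0.279 m and y of punch_a in the frame of bench_rack between -0.021 and 0.021 m and z of punch_a in the frame of bench_rack between 0.004 and 0.012 m and angle between each of punch_a, punch_b, punch_c, punch_d's own z axis and vertical below 0.1 rad and linear speed of each of punch_a, punch_b, punch_c, punch_d below 0.02 m/s and angular speed of each of punch_a, punch_b, punch_c, punch_d below 0.2 rad/s and horizontal distance between punch_b and post between 0.169 and 0.211 m and y of punch_b in the frame of bench_rack between -0.021 and 0.021 m and z of punch_b in the frame of bench_rack between 0.004 and 0.012 m and horizontal distance between punch_c and post between 0.101 and 0.143 m and y of punch_c in the frame of bench_rack between -0.021 and 0.021 m and z of punch_c in the frame of bench_rack between 0.004 and 0.012 m and horizontal distance between punch_d and post between 0.033 and 0.075 m and y of punch_d in the frame of bench_rack between -0.021 and 0.021 m and z of punch_d in the frame of bench_rack between 0.004 and 0.012 m); the robot touches nothing.
It fails at once if the paint pot, the mallet or the wax block is shifted by more than 30 mm (distance of any of paint_pot, mallet, wax_block from where it was at the start of the episode above 0.03 m).
It fails at once if a punch is dropped or thrown: it moves faster than 0.7 m/s with no finger on it (a fall of about 25 mm) ((linear speed of punch_a above 0.7 m/s and contact force between the fingers and punch_a below 0.1 N) or (linear speed of punch_b above 0.7 m/s and contact force between the fingers and punch_b below 0.1 N) or (linear speed of punch_c above 0.7 m/s and contact force between the fingers and punch_c below 0.1 N) or (linear speed of punch_d above 0.7 m/s and contact force between the fingers and punch_d below 0.1 N)).
It fails at once if a punch is tipped over (more than 0.9 rad) (angle between any of punch_a, punch_b, punch_c, punch_d's own z axis and vertical above 0.9 rad).
It also fails if it takes over 112 s, if anything falls off the work surface, if the arm or the gripper's body presses on something with over 40 N, if the wrist force passes 120 N, or if a joint passes its speed limit or range.

## Working session

There is one attempt and no reset: what is moved stays moved. The work goes in short steps, Python scripts to look and compute and a tool call to move; the robot and the scene stay as the last step left them, time stands still between calls to the robot, and variables do not carry over. Pictures are saved under pics/ and viewed, about 12 in all and at most 16, crops included, and the job is handed in when it is done.

Besides the shell and the picture viewer there is one more tool, called after "Emit:" as a command line: name --argument value ..., lists and objects as JSON in quotes. move_arm: Moves the arm, as the interface text tells. Its arguments: {"type":"object","properties":{"moves":{"type":"array","items":{"type":"object","properties":{"gripper":{"type":"number"},"x":{"type":"number"},"y":{"type":"number"},"z":{"type":"number"},"roll":{"type":"number"}}}}},"required":["moves"]}

```bash
mkdir -p pics
cat > h.py <<'E'
import numpy as np, cv2
from scipy.spatial.transform import Rotation as R
from bench import ctrl
def state():
    o=ctrl.get_obs(); T=np.eye(4); w,x,y,z=o['eef_rot']; T[:3,:3]=R.from_quat([x,y,z,w]).as_matrix(); T[:3,3]=o['eef_pos']; return o,T
def cam(n):
    o,T=state(); c=ctrl.camera(n)
    c['W']=c['world_from_camera'] if n!='wrist' else T@np.array(c['tool_from_camera'])
    c['W']=np.array(c['W']); return c
def save(c,f): cv2.imwrite('pics/'+f,c['img'][:,:,::-1])
def pt(c,u,v,z):
    d=c['W'][:3,:3]@np.array([(u-c['cx'])/c['fx'],-(v-c['cy'])/c['fy'],-1.]); p=c['W'][:3,3]
    return p+d*(z-p[2])/d[2]
def proj(c,P):
    q=c['W'][:3,:3].T@(np.array(P)-c['W'][:3,3]); return c['cx']+c['fx']*q[0]/-q[2], c['cy']-c['fy']*q[1]/-q[2]
E
python3 - <<'E'
from h import *
for n in('top','side'):
    c=cam(n); save(c,n+'0.png'); print(n,[k for k in c],c['fx'],c['cx'],c['cy'],np.round(c['W'],3).tolist())
    import pickle; pickle.dump(c,open(n+'0.pkl','wb'))
o,T=state(); print(o,T.round(3))
E
```

```text
top ['img', 'fx', 'fy', 'cx', 'cy', 'world_from_camera', 'W'] 485.732797668356 322.9699018369482 213.675538442058 [[-0.029, 0.99, -0.138, 0.378], [-0.999, -0.031, -0.011, 0.013], [-0.015, 0.138, 0.99, 1.649], [0.0, 0.0, 0.0, 1.0]]
side ['img', 'fx', 'fy', 'cx', 'cy', 'world_from_camera', 'W'] 476.30356594980975 321.55693731519796 201.8945472959986 [[0.98, 0.159, -0.117, 0.461], [-0.197, 0.73, -0.655, -0.772], [-0.019, 0.665, 0.746, 0.951], [0.0, 0.0, 0.0, 1.0]]
{'time_s': 0.1, 'q': array([-1.41631276e+00,  1.81494796e-01,  1.60787546e+00, -1.37509110e-05,
        1.35380713e+00, -2.06274945e-01]), 'dq': array([-0.00108657, -0.00013072, -0.00338101,  0.00076899, -0.0018989 ,
        0.00112248]), 'joint_efforts': array([ 1.88544104e-04, -4.45883131e+01, -3.52236557e+01, -2.68851645e-04,
        4.22600584e-03,  2.12771505e-05]), 'eef_pos': array([ 0.20295987, -0.53775845,  0.40387399]), 'eef_rot': array([-5.69984861e-04,  8.22491930e-01, -5.68776227e-01, -5.50460540e-04]), 'wrist_force': array([-0.0964537 ,  0.05858649,  0.82956777]), 'torque': array([-0.01631644, -0.00664992, -0.046876  ]), 'opening': 0.9995294495132363} [[ 0.353 -0.936 -0.     0.203]
 [-0.936 -0.353  0.002 -0.538]
 [-0.002 -0.    -1.     0.404]
 [ 0.     0.     0.     1.   ]]
```

View pics/top0.png

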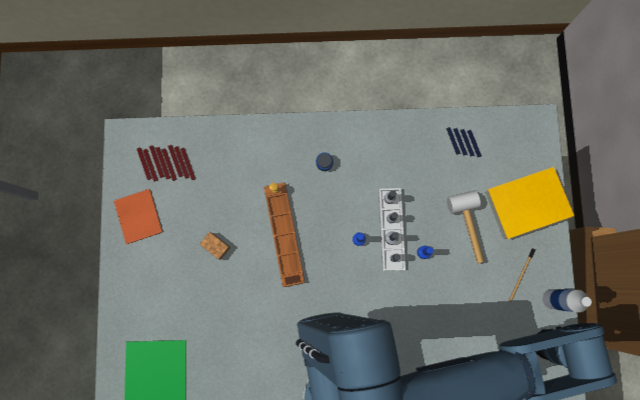

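View pics/side0.png

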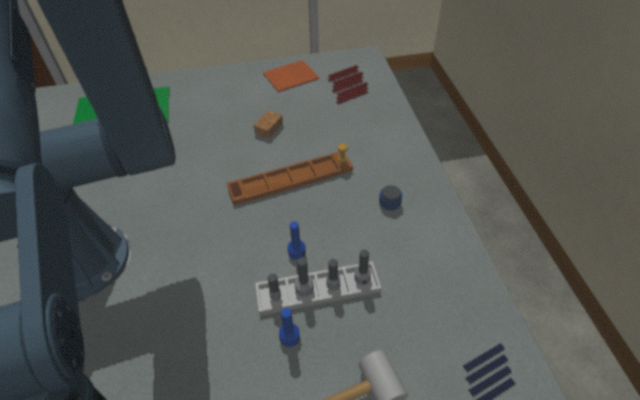

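The top view shows the steel punches in the white tray at about (392,196), (393,217), (393,238) and (396,258). The blue look-alikes stand outside it at (360,239) and (426,252), so I'll leave them alone. The brass post is at (274,188), the far end of the rack. Next I'll check this in close crops.

Run:
```python
from h import *; import pickle
c=pickle.load(open('top0.pkl','rb'));s=pickle.load(open('side0.pkl','rb'))
a=cv2.resize(c['img'][175:295,255:445],None,fx=4,fy=4,interpolation=cv2.INTER_CUBIC)
b=cv2.resize(s['img'][210:355,240:400],None,fx=5,fy=4,interpolation=cv2.INTER_CUBIC)[:,:,::-1]
cv2.imwrite('pics/tc.png',a[:,:,::-1]);cv2.imwrite('pics/sc.png',cv2.resize(s['img'][210:355,240:400],None,fx=4,fy=4,interpolation=cv2.INTER_CUBIC)[:,:,::-1])
```

```text
(no output)
```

View pics/tc.png

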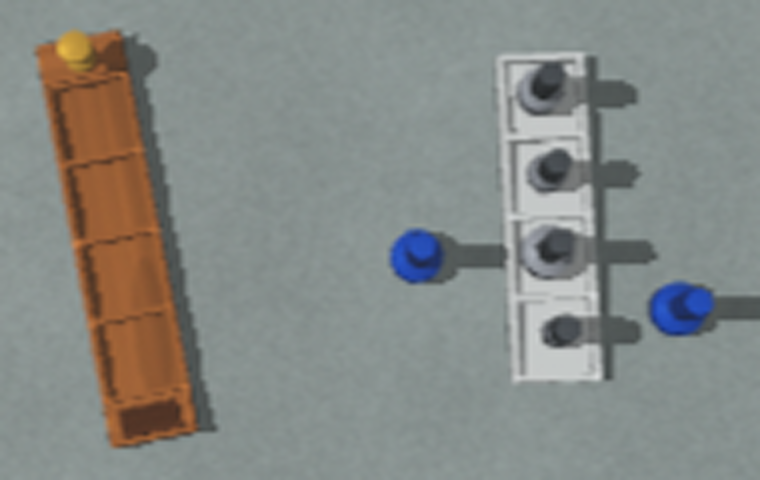

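View pics/sc.png

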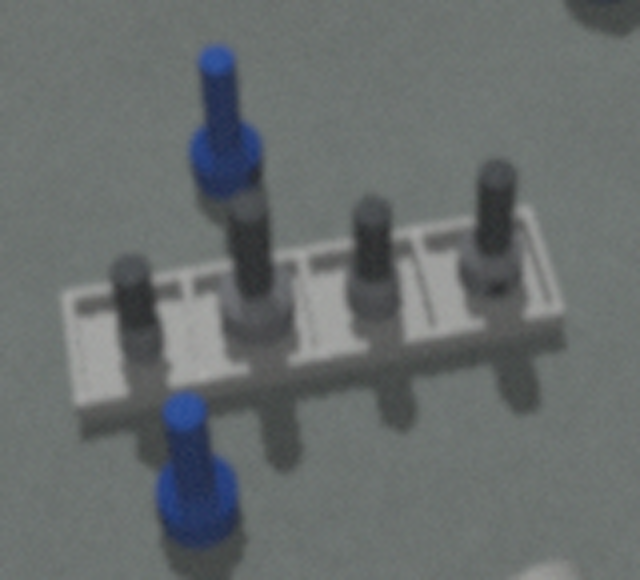

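Run:
```python
from h import *; import pickle
c=pickle.load(open('top0.pkl','rb'));s=pickle.load(open('side0.pkl','rb'))
P=lambda u,v,z: pt(c,255+(u+.5)/4-.5,175+(v+.5)/4-.5,z)
S=lambda u,v,z: pt(s,240+(u+.5)/4-.5,210+(v+.5)/4-.5,z)
for n,t,sd,z in(('c',(549,76),(497,171),.108),('b',(554,160),(373,207),.098),('d',(558,240),(250,205),.118),('a',(566,327),(131,268),.088)): print(n,P(*t,z).round(4),S(*sd,z).round(4))
k=[P(*q,.019)[:2] for q in((37,50),(122,32),(197,432),(113,446))]
t=[P(*q,.018)[:2] for q in((498,55),(586,53),(603,379),(515,382))]
for n,k in(('rack',k),('tray',t)):
    k=np.array(k); ctr=k.mean(0); ax=(k[0]+k[1]-k[2]-k[3])/2; L=np.linalg.norm(ax); ax/=L
    print(n,k.round(3).tolist(),ctr.round(4),L.round(3),'axis deg',np.degrees(np.arctan2(ax[1],ax[0])).round(2))
    for d in(-.102,-.034,.034,.102,.156): print((ctr+ax*d).round(4))
print('post',P(76,47,.072).round(4))
for n,q in(('blue1',(425,243)),('blue2',(698,300))): print(n,P(*q,.11).round(3))
```

```text
c [ 0.6512 -0.193   0.108 ] [ 0.6545 -0.1947  0.108 ]
b [ 0.5844 -0.195   0.098 ] [ 0.5854 -0.1969  0.098 ]
d [ 0.518  -0.1924  0.118 ] [ 0.5192 -0.1955  0.118 ]
a [ 0.4508 -0.1994  0.088 ] [ 0.4522 -0.2015  0.088 ]
rack [[0.703, 0.231], [0.717, 0.158], [0.376, 0.101], [0.367, 0.172]] [0.5407 0.1654] 0.344 axis deg 9.67
[0.4402 0.1482]
[0.5072 0.1597]
[0.5742 0.1711]
[0.6413 0.1825]
[0.6945 0.1916]
tray [[0.687, -0.163], [0.686, -0.237], [0.41, -0.237], [0.41, -0.164]] [ 0.5481 -0.2004] 0.277 axis deg 0.18
[ 0.4461 -0.2007]
[ 0.5141 -0.2005]
[ 0.5821 -0.2003]
[ 0.6501 -0.2001]
[ 0.7041 -0.1999]
post [0.6943 0.1913 0.072 ]
blue1 [ 0.52  -0.088  0.11 ]
blue2 [ 0.468 -0.301  0.11 ]
```

Emit:
move_arm --moves '[{"roll": 10.4, "gripper": 65}, {"roll": 10.3}, {"x": -4.3, "y": -3.95}, {"x": -4.3, "y": -3.95}, {"x": -4.3, "y": -3.95}]'

```text
validation failed for argument at $.mo...
```

Emit:
move_arm --moves '[{"x": -4.3, "y": -3.95}, {"x": -4.3, "y": -3.95}, {"x": -4.3, "y": -3.95}, {"x": -4.3, "y": -3.95}, {"x": -4.3, "y": -3.95}]'

```text
validation failed for argument at $.mo...
```

```bash
cat >> h.py <<'E'
TG=dict(c=(.653,-.194),b=(.585,-.196),d=(.5187,-.194),a=(.4515,-.2005))
RK=dict(a=(.4402,.1482),b=(.5072,.1597),c=(.5742,.1711),d=(.6413,.1825))
def go(p,ang):
    o,T=state(); a=np.degrees(np.arctan2(T[1,0],T[0,0])); print('t',round(o['time_s'],2),'pos',T[:3,3].round(4),'ang',a.round(2),'tilt',T[:3,2].round(3),'open',round(o['opening'],3),'F',o['wrist_force'].round(1))
    A=np.radians(ang); X=np.array([np.cos(A),np.sin(A),0]);Z=np.array([0,0,-1.]);Y=np.cross(Z,X)
    d=np.array(p)-T[:3,3]; print('roll',(a-ang).round(2),'xyz cm (after roll)',(100*np.array([d@X,d@Y,d@Z])).round(2))
E
python3 - <<'E'
from h import *
go((*TG['d'],.23),-90)
c=cam('wrist'); save(c,'w1.png')
import pickle; pickle.dump(c,open('w1.pkl','wb'))
for n,z in zip('cbda',(.108,.098,.118,.088)): print(n,np.round(proj(c,(*TG[n],z)),1))
E
```

```text
t 0.1 pos [ 0.203  -0.5378  0.4039] ang -69.33 tilt [-0.     0.002 -1.   ] open 1.0 F [-0.1  0.1  0.8]
roll 20.67 xyz cm (after roll) [-34.38 -31.57  17.39]
c [ -130.7 -1272.4]
b [-103.5 -879. ]
d [-170.8 -747.4]
a [ -87.9 -426.6]
```

View pics/w1.png

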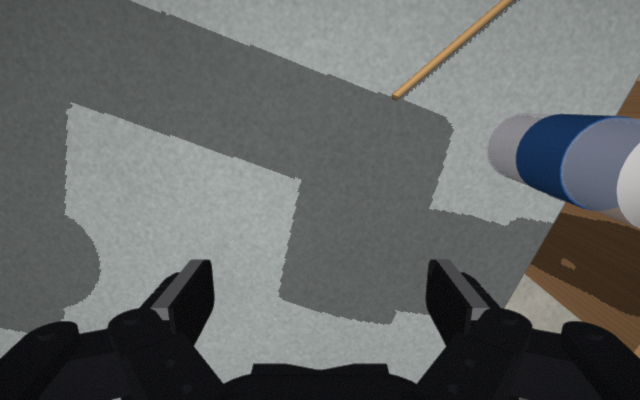

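The move was refused, apparently because every row needs all its fields. This wrist picture shows only bare bench, the open fingers and the bottle. I'll send the move again with full rows.

Emit:
move_arm --moves '[{"gripper": 65, "x": 0, "y": 0, "z": 0, "roll": 10.4}, {"gripper": 65, "x": 0, "y": 0, "z": 0, "roll": 10.3}, {"gripper": 65, "x": -4.3, "y": -3.95, "z": 0, "roll": 0}, {"gripper": 65, "x": -4.3, "y": -3.95, "z": 0, "roll": 0}, {"gripper": 65, "x": -4.3, "y": -3.95, "z": 0, "roll": 0}]'

```text
time_s: 0.78
eef_pos: [0.3223, -0.4077, 0.4044]
eef_rot: [0.0, -0.707, 0.708, 0.0]
wrist_force: [0.7, -1.0, -0.1]
opening: 0.651
```

Emit:
move_arm --moves '[{"gripper": 65, "x": -4.3, "y": -3.95, "z": 0, "roll": 0}, {"gripper": 65, "x": -4.3, "y": -3.95, "z": 0, "roll": 0}, {"gripper": 65, "x": -4.3, "y": -3.95, "z": 0, "roll": 0}, {"gripper": 65, "x": -4.3, "y": -3.95, "z": 0, "roll": 0}, {"gripper": 65, "x": -4.3, "y": -3.95, "z": 0, "roll": 0}]'

```text
time_s: 1.4
eef_pos: [0.5202, -0.1925, 0.4046]
eef_rot: [-0.0, -0.707, 0.707, -0.0]
wrist_force: [-0.3, -0.1, -0.2]
opening: 0.654
```

Run:
```python
from h import *
go((*TG['d'],.23),-90)
c=cam('wrist'); save(c,'w2.png')
import pickle; pickle.dump(c,open('w2.pkl','wb'))
for n,z in zip('cbda',(.108,.098,.118,.088)): print(n,np.round(proj(c,(*TG[n],z)),1))
```

```text
t 1.4 pos [ 0.5202 -0.1925  0.4046] ang -90.03 tilt [-0. -0. -1.] open 0.654 F [-0.3 -0.1 -0.2]
roll -0.03 xyz cm (after roll) [ 0.15  0.15 17.46]
c [322.8   2.1]
b [325.2 107.6]
d [322.5 200.6]
a [329.5 266.1]
```

View pics/w2.png

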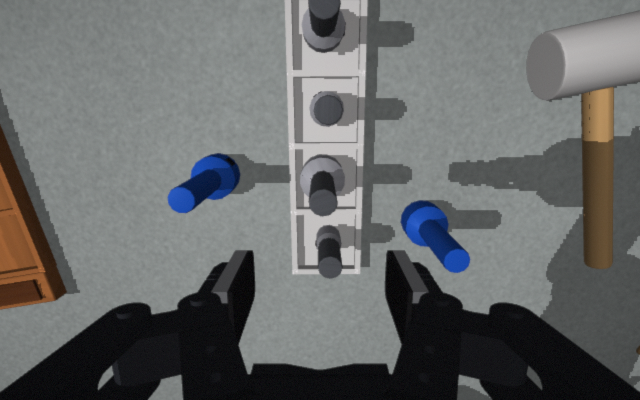

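The predictions match the picture: d at (322,202), a at (330,265), b at (328,108), and c at the top edge. Going down on d.

Emit:
move_arm --moves '[{"gripper": 65, "x": 0.15, "y": 0.15, "z": 5, "roll": 0}, {"gripper": 65, "x": 0, "y": 0, "z": 5, "roll": 0}, {"gripper": 65, "x": 0, "y": 0, "z": 4.5, "roll": 0}, {"gripper": 65, "x": 0, "y": 0, "z": 3, "roll": 0}, {"gripper": 65, "x": 0, "y": 0, "z": 0, "roll": 0}]'

```text
time_s: 2.08
eef_pos: [0.5164, -0.1949, 0.227]
eef_rot: [-0.001, -0.707, 0.707, 0.003]
wrist_force: [0.5, -0.4, -0.3]
opening: 0.65
```

Emit:
move_arm --moves '[{"gripper": 0, "x": 0, "y": 0, "z": 0, "roll": 0}, {"gripper": 0, "x": 0, "y": 0, "z": 0, "roll": 0}, {"gripper": 0, "x": 0, "y": 0, "z": 0, "roll": 0}, {"gripper": 0, "x": 0, "y": 0, "z": 0, "roll": 0}, {"gripper": 0, "x": 0, "y": 0, "z": 0, "roll": 0}]'

```text
time_s: 2.7
eef_pos: [0.5185, -0.196, 0.2315]
eef_rot: [0.0, -0.707, 0.707, -0.002]
wrist_force: [-0.4, 1.1, 6.7]
opening: 0.243
```

Emit:
move_arm --moves '[{"gripper": 0, "x": 0, "y": 0, "z": -2, "roll": 0}, {"gripper": 0, "x": 0, "y": 0, "z": -4, "roll": 0}, {"gripper": 0, "x": 0, "y": 0, "z": -4, "roll": 0}, {"gripper": 0, "x": 0, "y": 0, "z": -4, "roll": 0}, {"gripper": 0, "x": 0, "y": 0, "z": -2, "roll": 0}]'

```text
time_s: 3.32
eef_pos: [0.5177, -0.1956, 0.3919]
eef_rot: [0.0, -0.707, 0.707, -0.001]
wrist_force: [-1.6, -0.6, -5.1]
opening: 0.24
```

Emit:
move_arm --moves '[{"gripper": 0, "x": -2.0, "y": -0.7, "z": 0, "roll": 0}, {"gripper": 0, "x": -4.0, "y": -1.3, "z": 0, "roll": 0}, {"gripper": 0, "x": -4.5, "y": -1.5, "z": 0, "roll": 0}, {"gripper": 0, "x": -4.5, "y": -1.5, "z": 0, "roll": 0}, {"gripper": 0, "x": -4.5, "y": -1.5, "z": 0, "roll": 0}]'

```text
time_s: 3.95
eef_pos: [0.5826, 0.0008, 0.389]
eef_rot: [-0.0, -0.707, 0.707, 0.001]
wrist_force: [0.3, -0.8, -5.3]
opening: 0.243
```

Emit:
move_arm --moves '[{"gripper": 0, "x": -4.5, "y": -1.5, "z": 0, "roll": 0}, {"gripper": 0, "x": -4.5, "y": -1.5, "z": 0, "roll": 0}, {"gripper": 0, "x": -4.5, "y": -1.3, "z": 0, "roll": 0}, {"gripper": 0, "x": -4, "y": -1.2, "z": 0, "roll": -5}, {"gripper": 0, "x": 0, "y": 0, "z": 0, "roll": -4.7}]'

```text
time_s: 4.58
eef_pos: [0.6374, 0.1775, 0.3884]
eef_rot: [0.0, 0.766, -0.642, -0.001]
wrist_force: [0.5, -1.7, -4.9]
opening: 0.24
```

Emit:
move_arm --moves '[{"gripper": 0, "x": 0, "y": 0, "z": 0, "roll": 0}, {"gripper": 0, "x": 0, "y": 0, "z": 0, "roll": 0}]'

```text
time_s: 4.82
eef_pos: [0.6376, 0.1738, 0.3891]
eef_rot: [0.001, 0.764, -0.646, -0.0]
wrist_force: [-0.0, -0.3, -5.7]
opening: 0.244
```

Run:
```python
from h import *
go((*RK['d'],.2315),-80.33)
c=cam('wrist'); save(c,'w3.png')
import pickle; pickle.dump(c,open('w3.pkl','wb'))
```

```text
t 4.83 pos [0.6376 0.1738 0.3891] ang -80.45 tilt [-0.001 -0.    -1.   ] open 0.244 F [-0.  -0.3 -5.7]
roll -0.12 xyz cm (after roll) [-0.8  -0.51 15.76]
```

View pics/w3.png

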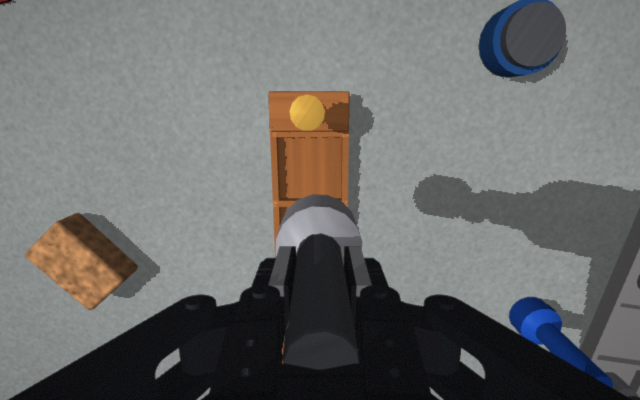

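The wrist view shows the held punch, the post at (307,112), and the bay next to it, with its centre near (310,166). I'll check this against my rack fit.

Run:
```python
from h import *; import pickle
c=pickle.load(open('w3.pkl','rb'))
print(pt(c,310.5,166,.018).round(4), pt(c,307,112,.072).round(4), RK['d'])
for d in 'cd': print(d,np.round(proj(c,(*RK[d],.018)),1))
```

```text
[0.6456 0.1847 0.018 ] [0.6962 0.1943 0.072 ] (0.6413, 0.1825)
c [312.5 237.1]
d [312.1 170.8]
```

Emit:
move_arm --moves '[{"gripper": 0, "x": -0.85, "y": -0.7, "z": 0, "roll": 0}, {"gripper": 0, "x": 0, "y": 0, "z": 4, "roll": 0}, {"gripper": 0, "x": 0, "y": 0, "z": 4, "roll": 0}, {"gripper": 0, "x": 0, "y": 0, "z": 4, "roll": 0}, {"gripper": 0, "x": 0, "y": 0, "z": 2, "roll": 0}]'

```text
time_s: 5.5
eef_pos: [0.6426, 0.1839, 0.2469]
eef_rot: [0.001, 0.764, -0.645, -0.001]
wrist_force: [-0.7, -0.4, -5.5]
opening: 0.242
```

Emit:
move_arm --moves '[{"gripper": 0, "x": 0, "y": 0, "z": 0.6, "roll": 0}, {"gripper": 0, "x": 0, "y": 0, "z": 0.4, "roll": 0}, {"gripper": 0, "x": 0, "y": 0, "z": 0.2, "roll": 0}, {"gripper": 0, "x": 0, "y": 0, "z": 0, "roll": 0}]'

```text
time_s: 6.0
eef_pos: [0.6437, 0.1839, 0.2388]
eef_rot: [-0.001, 0.764, -0.645, 0.001]
wrist_force: [0.5, -0.1, -5.1]
opening: 0.246
```

Run:
```python
from h import *
go((.643,.1835,.2315),-80.33)
```

```text
t 6.0 pos [0.6437 0.1839 0.2388] ang -80.33 tilt [ 0.002  0.    -1.   ] open 0.246 F [ 0.5 -0.1 -5.1]
roll -0.0 xyz cm (after roll) [0.03 0.08 0.73]
```

Emit:
move_arm --moves '[{"gripper": 0, "x": 0, "y": 0, "z": 0.3, "roll": 0}, {"gripper": 0, "x": 0, "y": 0, "z": 0.3, "roll": 0}, {"gripper": 0, "x": 0, "y": 0, "z": 0.1, "roll": 0}, {"gripper": 0, "x": 0, "y": 0, "z": 0, "roll": 0}]'

```text
time_s: 6.5
eef_pos: [0.6435, 0.184, 0.2317]
eef_rot: [-0.0, 0.764, -0.645, 0.0]
wrist_force: [-3.3, 0.8, 4.1]
opening: 0.241
```

The force changed sign, so the punch is on the floor. Releasing and rising.

Emit:
move_arm --moves '[{"gripper": 35, "x": 0, "y": 0, "z": 0, "roll": 0}, {"gripper": 65, "x": 0, "y": 0, "z": 0, "roll": 0}, {"gripper": 65, "x": 0, "y": 0, "z": 0, "roll": 0}, {"gripper": 65, "x": 0, "y": 0, "z": -2, "roll": 0}, {"gripper": 65, "x": 0, "y": 0, "z": -4, "roll": 0}]'

```text
time_s: 7.12
eef_pos: [0.6427, 0.1837, 0.2904]
eef_rot: [0.001, 0.764, -0.645, -0.001]
wrist_force: [1.0, -0.7, 0.6]
opening: 0.652
```

Emit:
move_arm --moves '[{"gripper": 65, "x": 0, "y": 0, "z": -5, "roll": 0}, {"gripper": 65, "x": 0, "y": 0, "z": -5, "roll": 0}, {"gripper": 65, "x": 5.7, "y": 0, "z": 0, "roll": 5}, {"gripper": 65, "x": 5.7, "y": 0, "z": 0, "roll": 4.7}, {"gripper": 65, "x": 5.7, "y": 0, "z": 0, "roll": 0}]'

```text
time_s: 7.75
eef_pos: [0.6576, 0.0124, 0.3928]
eef_rot: [0.001, -0.707, 0.707, -0.001]
wrist_force: [0.9, 0.0, 0.2]
opening: 0.65
```

Emit:
move_arm --moves '[{"gripper": 65, "x": 5.7, "y": 0, "z": 0, "roll": 0}, {"gripper": 65, "x": 5.7, "y": 0, "z": 0, "roll": 0}, {"gripper": 65, "x": 5.7, "y": 0, "z": 0, "roll": 0}, {"gripper": 65, "x": 3, "y": 0, "z": 0, "roll": 0}, {"gripper": 65, "x": 0, "y": 0, "z": 0, "roll": 0}]'

```text
time_s: 8.38
eef_pos: [0.6571, -0.1899, 0.3922]
eef_rot: [0.0, -0.706, 0.709, -0.001]
wrist_force: [-0.0, 0.1, 0.7]
opening: 0.65
```

Run:
```python
from h import *
go((*TG['c'],.228),-90)
c=cam('side'); i=c['img'][110:320,215:415]
cv2.imwrite('pics/s2.png',cv2.resize(i,None,fx=2.8,fy=2.8,interpolation=cv2.INTER_CUBIC)[:,:,::-1])
```

```text
t 8.38 pos [ 0.6571 -0.1899  0.3922] ang -90.24 tilt [ 0.002 -0.001 -1.   ] open 0.65 F [-0.   0.1  0.7]
roll -0.24 xyz cm (after roll) [ 0.41  0.41 16.42]
```

View pics/s2.png

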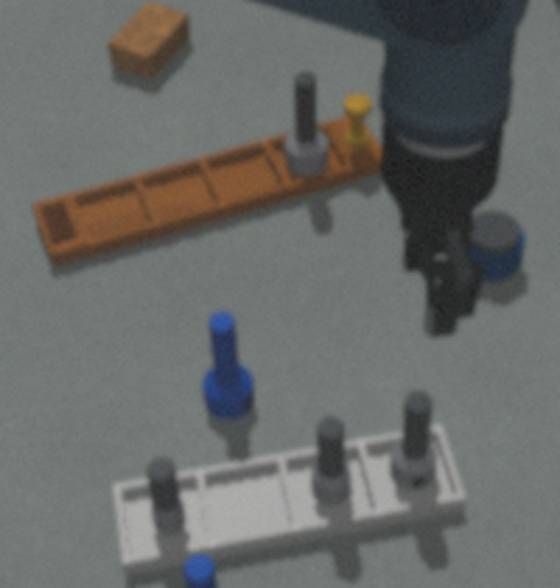

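d stands upright in the bay next to the post, at crop pixel (305,150), and nothing else has moved. Next is c.

Emit:
move_arm --moves '[{"gripper": 65, "x": 0.4, "y": 0.4, "z": 4, "roll": -0.2}, {"gripper": 65, "x": 0, "y": 0, "z": 5, "roll": 0}, {"gripper": 65, "x": 0, "y": 0, "z": 4.5, "roll": 0}, {"gripper": 65, "x": 0, "y": 0, "z": 2.9, "roll": 0}, {"gripper": 65, "x": 0, "y": 0, "z": 0, "roll": 0}]'

```text
time_s: 9.05
eef_pos: [0.6526, -0.189, 0.2243]
eef_rot: [0.001, 0.709, -0.705, -0.003]
wrist_force: [-0.7, 0.9, 0.1]
opening: 0.65
```

Emit:
move_arm --moves '[{"gripper": 0, "x": 0, "y": 0, "z": 0, "roll": 0}, {"gripper": 0, "x": 0, "y": 0, "z": 0, "roll": 0}, {"gripper": 0, "x": 0, "y": 0, "z": 0, "roll": 0}, {"gripper": 0, "x": 0, "y": 0, "z": 0, "roll": 0}, {"gripper": 0, "x": 0, "y": 0, "z": 0, "roll": 0}]'

```text
time_s: 9.68
eef_pos: [0.6545, -0.1916, 0.2297]
eef_rot: [-0.001, 0.708, -0.706, 0.002]
wrist_force: [-0.1, -0.2, 6.8]
opening: 0.244
```

Emit:
move_arm --moves '[{"gripper": 0, "x": 0, "y": 0, "z": -2, "roll": 0}, {"gripper": 0, "x": 0, "y": 0, "z": -4, "roll": 0}, {"gripper": 0, "x": 0, "y": 0, "z": -4, "roll": 0}, {"gripper": 0, "x": 0, "y": 0, "z": -4, "roll": 0}, {"gripper": 0, "x": 0, "y": 0, "z": -2, "roll": 0}]'

```text
time_s: 10.3
eef_pos: [0.6536, -0.1911, 0.3901]
eef_rot: [-0.001, 0.708, -0.706, 0.002]
wrist_force: [-0.2, 0.5, -4.4]
opening: 0.238
```

Emit:
move_arm --moves '[{"gripper": 0, "x": -2.0, "y": 0.4, "z": 0, "roll": 0}, {"gripper": 0, "x": -4.0, "y": 0.9, "z": 0, "roll": 0}, {"gripper": 0, "x": -4.5, "y": 1.0, "z": 0, "roll": 0}, {"gripper": 0, "x": -4.5, "y": 1.0, "z": 0, "roll": 0}, {"gripper": 0, "x": -4.5, "y": 1.0, "z": 0, "roll": 0}]'

```text
time_s: 10.92
eef_pos: [0.6081, 0.0063, 0.384]
eef_rot: [0.001, 0.708, -0.706, -0.002]
wrist_force: [-0.0, 0.1, -4.7]
opening: 0.242
```

Emit:
move_arm --moves '[{"gripper": 0, "x": -4.5, "y": 1.0, "z": 0, "roll": 0}, {"gripper": 0, "x": -4.5, "y": 1.0, "z": 0, "roll": 0}, {"gripper": 0, "x": -4.5, "y": 1.0, "z": 0, "roll": 0}, {"gripper": 0, "x": -3.3, "y": 0.5, "z": 0, "roll": -5}, {"gripper": 0, "x": 0, "y": 0, "z": 0, "roll": -4.7}]'

```text
time_s: 11.55
eef_pos: [0.572, 0.1751, 0.3841]
eef_rot: [0.001, 0.768, -0.641, -0.002]
wrist_force: [-0.1, 0.2, -5.9]
opening: 0.242
```

Emit:
move_arm --moves '[{"gripper": 0, "x": 0, "y": 0, "z": 0, "roll": 0}, {"gripper": 0, "x": 0, "y": 0, "z": 0, "roll": 0}]'

```text
time_s: 11.8
eef_pos: [0.5737, 0.1717, 0.3854]
eef_rot: [0.001, 0.765, -0.644, -0.001]
wrist_force: [0.2, 0.5, -5.1]
opening: 0.241
```

Run:
```python
from h import *
go((.576,.172,.2297),-80.33)
```

```text
t 11.8 pos [0.5737 0.1717 0.3854] ang -80.22 tilt [-0.002 -0.    -1.   ] open 0.241 F [ 0.2  0.5 -5.1]
roll 0.11 xyz cm (after roll) [ 1.000e-02 -2.300e-01  1.557e+01]
```

Emit:
move_arm --moves '[{"gripper": 0, "x": 0, "y": -0.2, "z": 2, "roll": 0}, {"gripper": 0, "x": 0, "y": 0, "z": 4, "roll": 0}, {"gripper": 0, "x": 0, "y": 0, "z": 4, "roll": 0}, {"gripper": 0, "x": 0, "y": 0, "z": 3, "roll": 0}, {"gripper": 0, "x": 0, "y": 0, "z": 1.2, "roll": 0}]'

```text
time_s: 12.42
eef_pos: [0.575, 0.1713, 0.241]
eef_rot: [0.002, 0.765, -0.644, -0.002]
wrist_force: [0.4, 0.1, -5.1]
opening: 0.244
```

Emit:
move_arm --moves '[{"gripper": 0, "x": 0, "y": 0, "z": 0.4, "roll": 0}, {"gripper": 0, "x": 0, "y": 0, "z": 0.3, "roll": 0}, {"gripper": 0, "x": 0, "y": 0, "z": 0.2, "roll": 0}, {"gripper": 0, "x": 0, "y": 0, "z": 0.2, "roll": 0}, {"gripper": 0, "x": 0, "y": 0, "z": 0, "roll": 0}]'

```text
time_s: 13.05
eef_pos: [0.5763, 0.172, 0.2339]
eef_rot: [-0.0, 0.765, -0.644, 0.0]
wrist_force: [-0.0, -0.1, -4.4]
opening: 0.24
```

Emit:
move_arm --moves '[{"gripper": 0, "x": 0, "y": 0, "z": 0.2, "roll": 0}, {"gripper": 0, "x": 0, "y": 0, "z": 0.2, "roll": 0}, {"gripper": 0, "x": 0, "y": 0, "z": 0.1, "roll": 0}, {"gripper": 0, "x": 0, "y": 0, "z": 0, "roll": 0}]'

```text
time_s: 13.55
eef_pos: [0.5765, 0.172, 0.2297]
eef_rot: [-0.0, 0.765, -0.644, 0.0]
wrist_force: [-3.9, -1.6, 4.4]
opening: 0.244
```

Emit:
move_arm --moves '[{"gripper": 35, "x": 0, "y": 0, "z": 0, "roll": 0}, {"gripper": 65, "x": 0, "y": 0, "z": 0, "roll": 0}, {"gripper": 65, "x": 0, "y": 0, "z": 0, "roll": 0}, {"gripper": 65, "x": 0, "y": 0, "z": -2, "roll": 0}, {"gripper": 65, "x": 0, "y": 0, "z": -4, "roll": 0}]'

```text
time_s: 14.18
eef_pos: [0.5757, 0.1719, 0.2887]
eef_rot: [0.001, 0.765, -0.644, -0.001]
wrist_force: [0.8, 0.4, 1.1]
opening: 0.653
```

Emit:
move_arm --moves '[{"gripper": 65, "x": 0, "y": 0, "z": -5, "roll": 0}, {"gripper": 65, "x": 0, "y": 0, "z": -5, "roll": 0}, {"gripper": 65, "x": 5.7, "y": 0, "z": 0, "roll": 5}, {"gripper": 65, "x": 5.7, "y": 0, "z": 0, "roll": 4.7}, {"gripper": 65, "x": 5.7, "y": 0, "z": 0, "roll": 0}]'

```text
time_s: 14.8
eef_pos: [0.5911, 0.0006, 0.3907]
eef_rot: [-0.001, 0.708, -0.706, 0.001]
wrist_force: [0.5, -0.6, 0.1]
opening: 0.651
```

Emit:
move_arm --moves '[{"gripper": 65, "x": 5.7, "y": 0, "z": 0, "roll": 0}, {"gripper": 65, "x": 5.7, "y": 0, "z": 0, "roll": 0}, {"gripper": 65, "x": 5.7, "y": 0, "z": 0, "roll": 0}, {"gripper": 65, "x": 2.5, "y": 0.5, "z": 0, "roll": 0}, {"gripper": 65, "x": 0, "y": 0, "z": 0, "roll": 0}]'

```text
time_s: 15.42
eef_pos: [0.5863, -0.1961, 0.3901]
eef_rot: [0.0, -0.707, 0.707, -0.001]
wrist_force: [-0.1, 0.6, -0.5]
opening: 0.651
```

Run:
```python
from h import *
go((*TG['b'],.222),-90)
c=cam('side'); i=c['img'][110:320,215:415]
cv2.imwrite('pics/s3.png',cv2.resize(i,None,fx=2.8,fy=2.8,interpolation=cv2.INTER_CUBIC)[:,:,::-1])
```

```text
t 15.43 pos [ 0.5863 -0.1961  0.3901] ang -90.02 tilt [ 0.001 -0.001 -1.   ] open 0.651 F [-0.1  0.6 -0.5]
roll -0.02 xyz cm (after roll) [-1.000e-02  1.300e-01  1.681e+01]
```

View pics/s3.png

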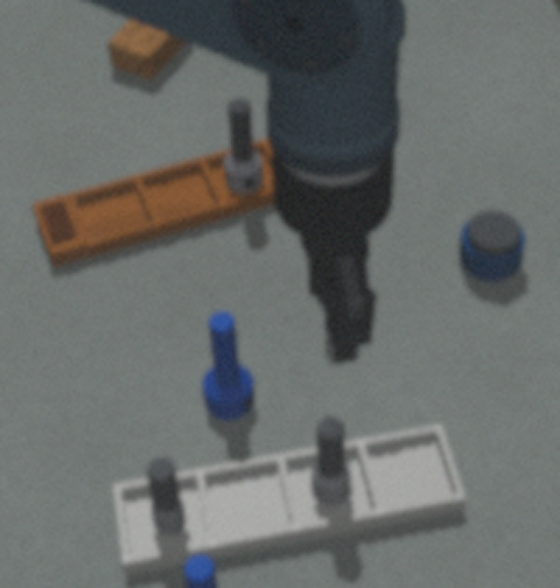

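c is upright in its bay at (243,170). Next is b.

Emit:
move_arm --moves '[{"gripper": 65, "x": 0, "y": 0.1, "z": 4, "roll": 0}, {"gripper": 65, "x": 0, "y": 0, "z": 5, "roll": 0}, {"gripper": 65, "x": 0, "y": 0, "z": 4.5, "roll": 0}, {"gripper": 65, "x": 0, "y": 0, "z": 3.3, "roll": 0}, {"gripper": 65, "x": 0, "y": 0, "z": 0, "roll": 0}]'

```text
time_s: 16.1
eef_pos: [0.5848, -0.1918, 0.2184]
eef_rot: [0.001, 0.709, -0.705, -0.003]
wrist_force: [0.0, 0.2, 0.5]
opening: 0.644
```

Emit:
move_arm --moves '[{"gripper": 0, "x": 0, "y": 0, "z": 0, "roll": 0}, {"gripper": 0, "x": 0, "y": 0, "z": 0, "roll": 0}, {"gripper": 0, "x": 0, "y": 0, "z": 0, "roll": 0}, {"gripper": 0, "x": 0, "y": 0, "z": 0, "roll": 0}, {"gripper": 0, "x": 0, "y": 0, "z": 0, "roll": 0}]'

```text
time_s: 16.73
eef_pos: [0.5868, -0.1944, 0.2232]
eef_rot: [-0.001, 0.708, -0.706, 0.002]
wrist_force: [1.1, 0.5, 7.0]
opening: 0.242
```

Emit:
move_arm --moves '[{"gripper": 0, "x": 0, "y": 0, "z": -2, "roll": 0}, {"gripper": 0, "x": 0, "y": 0, "z": -4, "roll": 0}, {"gripper": 0, "x": 0, "y": 0, "z": -4, "roll": 0}, {"gripper": 0, "x": 0, "y": 0, "z": -4, "roll": 0}, {"gripper": 0, "x": 0, "y": 0, "z": -2, "roll": 0}]'

```text
time_s: 17.35
eef_pos: [0.5859, -0.1941, 0.3844]
eef_rot: [-0.001, 0.708, -0.706, 0.002]
wrist_force: [0.1, -0.2, -1.9]
opening: 0.239
```

Emit:
move_arm --moves '[{"gripper": 0, "x": -2.0, "y": 0.4, "z": 0, "roll": 0}, {"gripper": 0, "x": -4.0, "y": 0.9, "z": 0, "roll": 0}, {"gripper": 0, "x": -4.5, "y": 1.0, "z": 0, "roll": 0}, {"gripper": 0, "x": -4.5, "y": 1.0, "z": 0, "roll": 0}, {"gripper": 0, "x": -4.5, "y": 1.0, "z": 0, "roll": 0}]'

```text
time_s: 17.98
eef_pos: [0.5403, 0.0034, 0.3783]
eef_rot: [0.001, 0.708, -0.706, -0.002]
wrist_force: [0.2, 0.7, -2.9]
opening: 0.238
```

Emit:
move_arm --moves '[{"gripper": 0, "x": -4.5, "y": 1.0, "z": 0, "roll": 0}, {"gripper": 0, "x": -4.5, "y": 1.0, "z": 0, "roll": 0}, {"gripper": 0, "x": -4.5, "y": 0.9, "z": 0, "roll": 0}, {"gripper": 0, "x": -2.5, "y": 0.4, "z": 0, "roll": -5}, {"gripper": 0, "x": 0, "y": 0, "z": 0, "roll": -4.7}]'

```text
time_s: 18.6
eef_pos: [0.5064, 0.1635, 0.3783]
eef_rot: [0.001, 0.767, -0.641, -0.002]
wrist_force: [0.6, -0.5, -1.8]
opening: 0.243
```

Emit:
move_arm --moves '[{"gripper": 0, "x": 0, "y": 0, "z": 0, "roll": 0}, {"gripper": 0, "x": 0, "y": 0, "z": 0, "roll": 0}]'

```text
time_s: 18.85
eef_pos: [0.508, 0.1609, 0.3796]
eef_rot: [0.001, 0.765, -0.644, -0.001]
wrist_force: [-0.1, -0.3, -1.7]
opening: 0.242
```

Run:
```python
from h import *
go((.509,.1605,.2232),-80.33)
```

```text
t 18.85 pos [0.508  0.1609 0.3796] ang -80.22 tilt [-0.002 -0.    -1.   ] open 0.242 F [-0.1 -0.3 -1.7]
roll 0.11 xyz cm (after roll) [ 0.06 -0.1  15.64]
```

Emit:
move_arm --moves '[{"gripper": 0, "x": 0.05, "y": -0.1, "z": 2, "roll": 0}, {"gripper": 0, "x": 0, "y": 0, "z": 4, "roll": 0}, {"gripper": 0, "x": 0, "y": 0, "z": 4, "roll": 0}, {"gripper": 0, "x": 0, "y": 0, "z": 3, "roll": 0}, {"gripper": 0, "x": 0, "y": 0, "z": 1.2, "roll": 0}]'

```text
time_s: 19.48
eef_pos: [0.5087, 0.16, 0.2365]
eef_rot: [0.001, 0.765, -0.644, -0.001]
wrist_force: [0.4, 0.6, -2.8]
opening: 0.237
```

Emit:
move_arm --moves '[{"gripper": 0, "x": 0, "y": 0, "z": 0.4, "roll": 0}, {"gripper": 0, "x": 0, "y": 0, "z": 0.3, "roll": 0}, {"gripper": 0, "x": 0, "y": 0, "z": 0.2, "roll": 0}, {"gripper": 0, "x": 0, "y": 0, "z": 0.2, "roll": 0}, {"gripper": 0, "x": 0, "y": 0, "z": 0.1, "roll": 0}]'

```text
time_s: 20.1
eef_pos: [0.5098, 0.1605, 0.2269]
eef_rot: [-0.0, 0.765, -0.644, 0.0]
wrist_force: [0.1, -0.1, -1.7]
opening: 0.24
```

Emit:
move_arm --moves '[{"gripper": 0, "x": 0, "y": 0, "z": 0.2, "roll": 0}, {"gripper": 0, "x": 0, "y": 0, "z": 0.1, "roll": 0}, {"gripper": 0, "x": 0, "y": 0, "z": 0.1, "roll": 0}, {"gripper": 0, "x": 0, "y": 0, "z": 0, "roll": 0}]'

```text
time_s: 20.6
eef_pos: [0.5098, 0.1605, 0.2233]
eef_rot: [0.0, 0.765, -0.644, -0.0]
wrist_force: [-2.9, 0.1, 6.0]
opening: 0.24
```

Emit:
move_arm --moves '[{"gripper": 35, "x": 0, "y": 0, "z": 0, "roll": 0}, {"gripper": 65, "x": 0, "y": 0, "z": 0, "roll": 0}, {"gripper": 65, "x": 0, "y": 0, "z": 0, "roll": 0}, {"gripper": 65, "x": 0, "y": 0, "z": -2, "roll": 0}, {"gripper": 65, "x": 0, "y": 0, "z": -4, "roll": 0}]'

```text
time_s: 21.22
eef_pos: [0.5088, 0.1603, 0.2816]
eef_rot: [0.002, 0.765, -0.644, -0.002]
wrist_force: [-0.3, -0.8, 1.2]
opening: 0.649
```

Emit:
move_arm --moves '[{"gripper": 65, "x": 0, "y": 0, "z": -5, "roll": 0}, {"gripper": 65, "x": 0, "y": 0, "z": -5, "roll": 0}, {"gripper": 65, "x": 5.4, "y": 1.2, "z": 0, "roll": 5}, {"gripper": 65, "x": 5.4, "y": 1.2, "z": 0, "roll": 4.7}, {"gripper": 65, "x": 5.4, "y": 1.2, "z": 0, "roll": 0}]'

```text
time_s: 21.85
eef_pos: [0.4876, -0.0051, 0.383]
eef_rot: [-0.0, 0.708, -0.706, 0.0]
wrist_force: [0.3, 0.0, -0.3]
opening: 0.649
```

Emit:
move_arm --moves '[{"gripper": 65, "x": 5.4, "y": 1.2, "z": 0, "roll": 0}, {"gripper": 65, "x": 5.4, "y": 1.2, "z": 0, "roll": 0}, {"gripper": 65, "x": 5.4, "y": 1.0, "z": 0, "roll": 0}, {"gripper": 65, "x": 3.5, "y": 0.4, "z": 0, "roll": 0}, {"gripper": 65, "x": 0, "y": 0, "z": 0, "roll": 0}]'

```text
time_s: 22.48
eef_pos: [0.4501, -0.203, 0.3827]
eef_rot: [-0.0, -0.707, 0.707, -0.0]
wrist_force: [-0.1, 1.3, -0.1]
opening: 0.647
```

Run:
```python
from h import *
go((*TG['a'],.215),-90)
c=cam('side'); i=c['img'][110:320,215:415]
cv2.imwrite('pics/s4.png',cv2.resize(i,None,fx=2.8,fy=2.8,interpolation=cv2.INTER_CUBIC)[:,:,::-1])
```

```text
t 22.48 pos [ 0.4501 -0.203   0.3827] ang -90.05 tilt [ 0.    -0.001 -1.   ] open 0.647 F [-0.1  1.3 -0.1]
roll -0.05 xyz cm (after roll) [-0.25 -0.14 16.77]
```

View pics/s4.png

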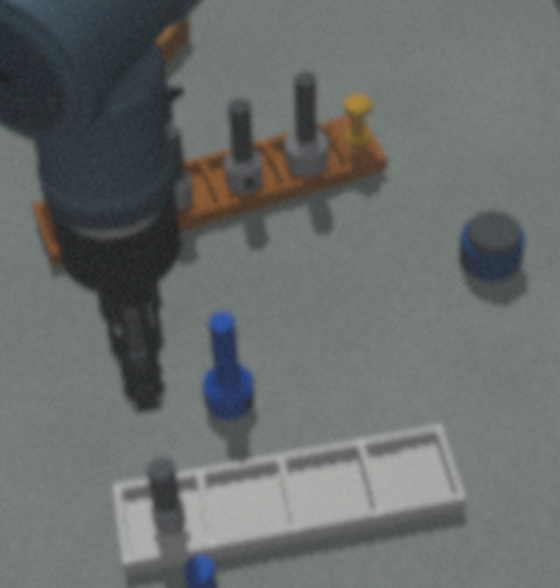

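c and d stand in order and the arm hides b. Next is a.

Emit:
move_arm --moves '[{"gripper": 65, "x": -0.2, "y": -0.1, "z": 4, "roll": 0}, {"gripper": 65, "x": 0, "y": 0, "z": 5, "roll": 0}, {"gripper": 65, "x": 0, "y": 0, "z": 4.5, "roll": 0}, {"gripper": 65, "x": 0, "y": 0, "z": 3.2, "roll": 0}, {"gripper": 65, "x": 0, "y": 0, "z": 0, "roll": 0}]'

```text
time_s: 23.15
eef_pos: [0.4506, -0.1967, 0.2134]
eef_rot: [0.0, 0.709, -0.706, -0.003]
wrist_force: [-0.1, -0.4, 0.9]
opening: 0.653
```

Emit:
move_arm --moves '[{"gripper": 0, "x": 0, "y": 0, "z": 0, "roll": 0}, {"gripper": 0, "x": 0, "y": 0, "z": 0, "roll": 0}, {"gripper": 0, "x": 0, "y": 0, "z": 0, "roll": 0}, {"gripper": 0, "x": 0, "y": 0, "z": 0, "roll": 0}, {"gripper": 0, "x": 0, "y": 0, "z": 0, "roll": 0}]'

```text
time_s: 23.78
eef_pos: [0.4524, -0.1992, 0.2176]
eef_rot: [-0.001, 0.708, -0.706, 0.002]
wrist_force: [0.4, 2.2, 7.8]
opening: 0.242
```

Emit:
move_arm --moves '[{"gripper": 0, "x": 0, "y": 0, "z": -2, "roll": 0}, {"gripper": 0, "x": 0, "y": 0, "z": -4, "roll": 0}, {"gripper": 0, "x": 0, "y": 0, "z": -4, "roll": 0}, {"gripper": 0, "x": 0, "y": 0, "z": -4, "roll": 0}, {"gripper": 0, "x": 0, "y": 0, "z": -2, "roll": 0}]'

```text
time_s: 24.4
eef_pos: [0.4517, -0.1989, 0.3787]
eef_rot: [-0.0, 0.708, -0.706, 0.002]
wrist_force: [0.3, -0.5, -2.5]
opening: 0.242
```

Emit:
move_arm --moves '[{"gripper": 0, "x": -2.0, "y": 0.1, "z": 0, "roll": 0}, {"gripper": 0, "x": -4.0, "y": 0.1, "z": 0, "roll": 0}, {"gripper": 0, "x": -4.5, "y": 0.1, "z": 0, "roll": 0}, {"gripper": 0, "x": -4.5, "y": 0.1, "z": 0, "roll": 0}, {"gripper": 0, "x": -4.5, "y": 0.1, "z": 0, "roll": 0}]'

```text
time_s: 25.02
eef_pos: [0.4446, -0.0015, 0.3744]
eef_rot: [0.0, 0.708, -0.706, -0.001]
wrist_force: [0.3, -0.5, -2.3]
opening: 0.243
```

Emit:
move_arm --moves '[{"gripper": 0, "x": -4.5, "y": 0.1, "z": 0, "roll": 0}, {"gripper": 0, "x": -4.5, "y": 0.1, "z": 0, "roll": 0}, {"gripper": 0, "x": -4.3, "y": 0.1, "z": 0, "roll": 0}, {"gripper": 0, "x": -2.0, "y": 0.1, "z": 0, "roll": -5}, {"gripper": 0, "x": 0, "y": 0, "z": 0, "roll": -4.7}]'

```text
time_s: 25.65
eef_pos: [0.4398, 0.1514, 0.3742]
eef_rot: [0.001, 0.767, -0.641, -0.001]
wrist_force: [0.9, -1.0, -1.6]
opening: 0.24
```

Emit:
move_arm --moves '[{"gripper": 0, "x": 0, "y": 0, "z": 0, "roll": 0}, {"gripper": 0, "x": 0, "y": 0, "z": 0, "roll": 0}]'

```text
time_s: 25.9
eef_pos: [0.4409, 0.1493, 0.375]
eef_rot: [0.0, 0.765, -0.644, -0.0]
wrist_force: [0.1, 0.1, -2.1]
opening: 0.243
```

Run:
```python
from h import *
go((.442,.149,.2176),-80.33)
```

```text
t 25.9 pos [0.4409 0.1493 0.375 ] ang -80.22 tilt [-0.001  0.    -1.   ] open 0.243 F [ 0.1  0.1 -2.1]
roll 0.11 xyz cm (after roll) [ 0.05 -0.11 15.74]
```

Emit:
move_arm --moves '[{"gripper": 0, "x": 0.05, "y": -0.1, "z": 2, "roll": 0}, {"gripper": 0, "x": 0, "y": 0, "z": 4, "roll": 0}, {"gripper": 0, "x": 0, "y": 0, "z": 4, "roll": 0}, {"gripper": 0, "x": 0, "y": 0, "z": 3, "roll": 0}, {"gripper": 0, "x": 0, "y": 0, "z": 1.2, "roll": 0}]'

```text
time_s: 26.52
eef_pos: [0.4416, 0.1485, 0.2319]
eef_rot: [0.001, 0.765, -0.644, -0.001]
wrist_force: [0.0, 0.0, -2.4]
opening: 0.244
```

Emit:
move_arm --moves '[{"gripper": 0, "x": 0, "y": 0, "z": 0.4, "roll": 0}, {"gripper": 0, "x": 0, "y": 0, "z": 0.3, "roll": 0}, {"gripper": 0, "x": 0, "y": 0, "z": 0.2, "roll": 0}, {"gripper": 0, "x": 0, "y": 0, "z": 0.2, "roll": 0}, {"gripper": 0, "x": 0, "y": 0, "z": 0.1, "roll": 0}]'

```text
time_s: 27.15
eef_pos: [0.4426, 0.1489, 0.2219]
eef_rot: [-0.0, 0.765, -0.644, 0.0]
wrist_force: [0.3, -0.1, -0.8]
opening: 0.24
```

Emit:
move_arm --moves '[{"gripper": 0, "x": 0, "y": 0, "z": 0.2, "roll": 0}, {"gripper": 0, "x": 0, "y": 0, "z": 0.1, "roll": 0}, {"gripper": 0, "x": 0, "y": 0, "z": 0.1, "roll": 0}, {"gripper": 0, "x": 0, "y": 0, "z": 0, "roll": 0}]'

```text
time_s: 27.65
eef_pos: [0.4425, 0.1489, 0.2177]
eef_rot: [0.0, 0.765, -0.644, -0.0]
wrist_force: [-0.0, -0.2, -1.4]
opening: 0.248
```

No contact yet, so I'll creep down further.

Emit:
move_arm --moves '[{"gripper": 0, "x": 0, "y": 0, "z": 0.1, "roll": 0}, {"gripper": 0, "x": 0, "y": 0, "z": 0.05, "roll": 0}, {"gripper": 0, "x": 0, "y": 0, "z": 0, "roll": 0}]'

```text
time_s: 28.02
eef_pos: [0.4429, 0.1489, 0.2175]
eef_rot: [-0.0, 0.765, -0.644, 0.0]
wrist_force: [-4.3, 0.0, 14.3]
opening: 0.243
```

Contact. Releasing, rising, and moving well clear to the right so the cameras can see.

Emit:
move_arm --moves '[{"gripper": 35, "x": 0, "y": 0, "z": 0, "roll": 0}, {"gripper": 65, "x": 0, "y": 0, "z": 0, "roll": 0}, {"gripper": 65, "x": 0, "y": 0, "z": 0, "roll": 0}, {"gripper": 65, "x": 0, "y": 0, "z": -2, "roll": 0}, {"gripper": 65, "x": 0, "y": 0, "z": -4, "roll": 0}]'

```text
time_s: 28.65
eef_pos: [0.4416, 0.1487, 0.2752]
eef_rot: [0.002, 0.765, -0.644, -0.002]
wrist_force: [1.3, -0.4, 0.1]
opening: 0.65
```

Emit:
move_arm --moves '[{"gripper": 65, "x": 0, "y": 0, "z": -5, "roll": 0}, {"gripper": 65, "x": 0, "y": 0, "z": -5, "roll": 0}, {"gripper": 65, "x": 5.8, "y": 0, "z": 0, "roll": 0}, {"gripper": 65, "x": 5.8, "y": 0, "z": 0, "roll": 0}, {"gripper": 65, "x": 5.8, "y": 0, "z": 0, "roll": 0}]'

```text
time_s: 29.28
eef_pos: [0.4723, -0.024, 0.3764]
eef_rot: [-0.0, 0.766, -0.643, 0.0]
wrist_force: [0.1, -0.1, -0.8]
opening: 0.654
```

Emit:
move_arm --moves '[{"gripper": 65, "x": 5.8, "y": 1, "z": 0, "roll": 0}, {"gripper": 65, "x": 5.8, "y": 1, "z": 0, "roll": 0}, {"gripper": 65, "x": 5.8, "y": 1, "z": 0, "roll": 0}, {"gripper": 65, "x": 5.8, "y": 1, "z": 0, "roll": 0}, {"gripper": 65, "x": 5.8, "y": 1, "z": 0, "roll": 0}]'

```text
time_s: 29.9
eef_pos: [0.4725, -0.3188, 0.376]
eef_rot: [-0.0, 0.765, -0.644, 0.0]
wrist_force: [0.4, 0.6, 0.3]
opening: 0.649
```

Emit:
move_arm --moves '[{"gripper": 65, "x": 5.8, "y": 1, "z": 0, "roll": 0}, {"gripper": 65, "x": 5.8, "y": 1, "z": 0, "roll": 0}, {"gripper": 65, "x": 0, "y": 0, "z": 0, "roll": 0}, {"gripper": 65, "x": 0, "y": 0, "z": 0, "roll": 0}]'

```text
time_s: 30.4
eef_pos: [0.4728, -0.4345, 0.3753]
eef_rot: [-0.0, 0.765, -0.644, -0.001]
wrist_force: [-0.9, 0.5, 0.2]
opening: 0.651
```

Run:
```python
from h import *; import pickle
go((0,0,0),-90)
c=cam('top'); pickle.dump(c,open('top1.pkl','wb'))
a=cv2.resize(c['img'][175:295,255:375],None,fx=4,fy=4,interpolation=cv2.INTER_CUBIC)
s=cam('side'); b=cv2.resize(s['img'][110:230,215:365],None,fx=2,fy=4,interpolation=cv2.INTER_CUBIC)
cv2.imwrite('pics/fin.png',np.hstack([a,b])[:,:,::-1])
o=pickle.load(open('top0.pkl','rb'))['img']
for n,(u,v,r) in dict(pot=(325,161,18),mallet=(466,215,35),wax=(214,245,22)).items():
    print(n,np.abs(o[v-r:v+r,u-r:u+r].astype(int)-c['img'][v-r:v+r,u-r:u+r]).mean().round(1))
```

```text
t 30.4 pos [ 0.4728 -0.4345  0.3753] ang -80.17 tilt [-0.001  0.002 -1.   ] open 0.651 F [-0.9  0.5  0.2]
roll 9.83 xyz cm (after roll) [-43.45  47.28  37.53]
pot 5.0
mallet 14.2
wax 5.2
```

View pics/fin.png

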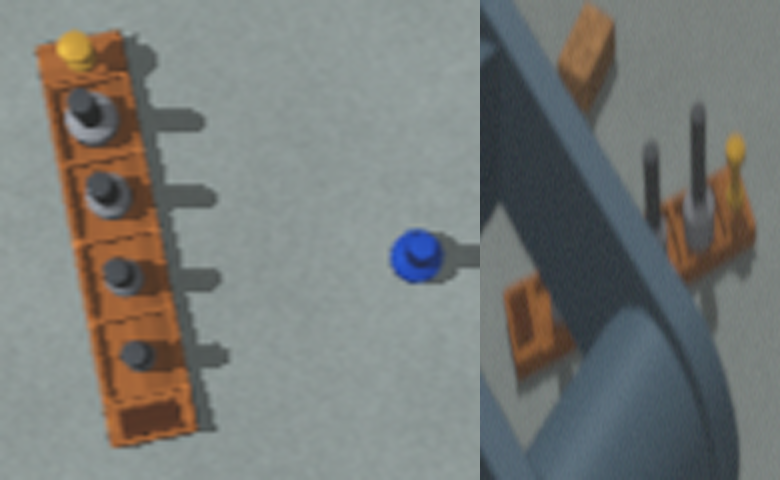

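The top view shows all four punches upright and centred in their bays, with shank tops at crop pixels d (83,105), c (101,186), b (122,270) and a (138,353). The largest is beside the post. Handing in.

Run:
```python
from h import *; import pickle
c=pickle.load(open('top1.pkl','rb'))
P=lambda u,v,z: pt(c,255+(u+.5)/4-.5,175+(v+.5)/4-.5,z)[:2]
for n,q,z in(('d',(83,105),.118),('c',(101,186),.108),('b',(122,270),.098),('a',(138,353),.088)): p=P(*q,z); print(n,p.round(3),np.linalg.norm(p-[.695,.192]).round(3))
print(ctrl.hand_in())
```

```text
d [0.638 0.181] 0.058
c [0.573 0.169] 0.124
b [0.506 0.154] 0.192
a [0.44  0.144] 0.259
the job is handed in; nothing more can be done
None
```

I moved the four punches one by one from the tray into the bench rack, in the order d, c, b, a running away from the brass post. Then I handed the job in at about 30 s of the 112 s allowed.

- **Placing:** each punch was lowered until the wrist force showed it on the bay floor, and only then released. The last top view shows all four upright in their bays. Their measured distances from the post are 58, 124, 192 and 259 mm, all within the allowed ranges.
- **Paint pot and wax block:** before-and-after pictures match closely.
- **Mallet:** the same comparison gave a larger difference for the mallet. I put that down to the arm and its shadow, but did not check it with a closer picture. The arm stayed well above the mallet throughout.
- **Side view:** in the final picture the arm hid a and b, so their uprightness rests on the top view alone.
- **Refused moves:** the first two move calls were refused because every row needs all its fields. Nothing moved, and I sent them again in full.

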